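# Change the kitchen over from generator to mains

### The job

Mains power is back this morning, so change the kitchen over from generator to mains in the safe order, pushing the levers with the fingertips: first push the ball-ended lever of the small isolator box over until it snaps to its other side (off), then push the T-handled lever of the larger changeover box over until it snaps to its other side, and only then push the ball-ended lever back until it snaps to where it began (on). The boxes only stand loose on the ledge: do not lift, tip or shift them, leave the cups, tumbler and scoop where they are, and finish clear of everything.

Things in the scene. Friction and masses are not known exactly. Their poses are not given: they have to be found in the camera images.
- changeover_box: larger grey metal switch box with a steel top plate, 150 x 150 mm and 80 mm high, 2.6 kg or so, standing loose on the ledge; origin at the centre of its underside, z up; its lever swings in the box's x-z plane
- changeover_box_pivot (a point): point on the changeover box, centre of its top face (80 mm above the ledge), on the hinge axis of the T-handled lever
- changeover_lever_tip (a point): centre of the black T-bar at the end of the changeover lever, 65 mm from the pivot; the bar is round, 18 mm thick and 70 mm long, parallel to the box's y axis (the hinge axis), on a 9 mm steel rod
- changeover_lever (a joint): angle of the T-handled lever about the box's +y axis: 0 = generator (its start), leaning 0.55 rad from vertical towards the box's -x; 1.10 = mains, leaning 0.55 rad towards the box's +x. An over-centre mechanism inside the box drives it away from 0.55 (upright) to the nearer end; about 3 N (at most 4 N) at the bar starts it moving, and less is needed towards the centre
- isolator_box: smaller grey metal switch box with a steel top plate, 110 x 110 mm and 60 mm high, 2 kg or so, standing loose on the ledge; origin at the centre of its underside, z up; its lever swings in the box's x-z plane
- isolator_box_pivot (a point): point on the isolator box, centre of its top face (60 mm above the ledge), on the hinge axis of the ball-ended lever
- isolator_lever_tip (a point): centre of the black 22 mm ball at the end of the isolator lever, 52 mm from the pivot, on a 9 mm steel rod
- isolator_lever (a joint): angle of the ball-ended lever about the box's +y axis: 0 = on (its start), leaning 0.55 rad from vertical towards the box's -x; 1.10 = off, leaning 0.55 rad towards the box's +x. An over-centre mechanism inside the box drives it away from 0.55 (upright) to the nearer end; about 2.5 N (at most 3.5 N) at the ball starts it moving, and less is needed towards the centre
- sippy_cup: bystander: stainless steel sippy cup with a press button lid, 72 mm diameter, 151 mm high, standing beyond the boxes; origin at the centre of its underside
- frosted_cup: bystander: frosted plastic cup, 72 mm diameter at the rim, 100 mm high, standing between the two boxes; origin at the centre of its underside
- tumbler: bystander: small glass tumbler turned upside down, 66 mm diameter, 85 mm high, standing beyond the boxes; origin at the centre of its underside
- scoop: bystander: red plastic measuring scoop, bowl 52 mm diameter and 35 mm high with a flat handle reaching 107 mm from the bowl's centre towards its own -x, standing to the right of the boxes; origin at the centre of the bowl's underside
Mind the look-alikes: they are no part of the job. Leave any red look-alike of the isolator_box alone.

How it is judged:
By the outcome, as a careful person would: the job done as asked, in the order asked, and still so for the second after the job is handed in, with the robot touching nothing.
It also fails if it takes over 61 s, if anything falls off the work surface, if the arm or the gripper's body presses on something with over 40 N, if the wrist force passes 120 N, or if a joint passes its speed limit or range.

### The arm

A 6-joint arm with a two-finger parallel gripper is mounted at the origin on the work surface. World frame = base frame: x ahead of the robot, y to its left, z up, the work surface at z = 0. Lengths are in m, angles in rad, forces in N, time in s.
With the tool pointing down it reaches from about 0.35 to 0.775 m from the base axis. Payload 5.5 kg.
Tool frame: the origin (TCP) lies on the centre line of the jaws, within the pads' length; the fingertips stand 8 mm ahead of it and the grasp point (between the pads) lies 11 mm behind it; z points along the fingers, y is the direction in which the jaws open and shut (so a half turn about z gives the same grasp; the last joint's range is limited). The gripper opens to 85 mm and grips with 20 to 120 N. Pads are 22 mm wide; open, the fingers measure 114 mm over their backs; the gripper's body (76 mm by 85 mm) begins 54 mm behind the grasp point. The pads swing forward as they close: fully open they stand 13 mm farther back than shut.
Start: joints at [1.052, 0.313, 0.046, 1.304, 0, 1.431], TCP at [0.213, 0.534, 0.239] pointing down, gripper open.
Joint ranges: [-2.76, 2.76], [-0.86, 1.69], [-1.03, 1.26], [-2.2, 2.34], [-1.47, 1.5], [-3.14, 3.14]. Speed limits (rad/s): [2.57, 2.57, 3.14, 3.14, 3.14, 3.14].

### API

Orientations are given as a unit quaternion [w, x, y, z].
In Python, from workcell import env gives the robot as it stands. The module is installed in compiled form; this text tells all that it offers.
- The arm moves only by the tool play_rows, never from a script. Its argument "steps" is a list of rows, each an object with "claw": the closure in counts, from 0 (fully open) to 255 (shut); "dp": the shift along the tool's x, y, z in m, a list of three; "angular": the turn, a rotation vector about the tool's x, y, z in degrees, a list of three. In form: [{"claw": claw, "dp": [dx, dy, dz], "angular": [wx, wy, wz]}, ...]. A call has exactly 8 rows; each row shifts and turns the commanded pose from where the row before left it, along the tool's axes as they then stand; what a row does not reach is not made up. A row lasts 1/12 s, in which the tool goes at most 41.7 mm and 7.16 degrees, less where a joint would pass 70% of its speed; a pose out of reach is approached as far as the arm can. A call is refused whole if a number of a shift passes 0.0417 or a number of a turn 7.16, either way. A call with a gripper value outside its range is refused whole. The fingers move at their own pace and stop on an object; "force" is the grip in N (left out, the last holds). Time passes only in rows, so rows that do not move let the fingers close, or fill a call up. It gives the time, the measured TCP pose, the force and the opening at its end, in the units of the state.
- env.get_state(): the state, without advancing time (a new reading comes with each control period).
- env.read_camera(name): name is "side" or "top"; returns (picture, depth): 420x560x3 uint8, red, green, blue; 420x560 float32, m along the optical axis (not along the pixel's ray), 0 where there is no reading.
- env.calibration(name): a dict with "fx", "fy", "cx", "cy" (pixels), "world_from_camera" (4x4, takes a point from camera to world coordinates). Camera axes: x right, y down, z forward; pixel columns grow to the right and rows downward; lengths in m; the calibration is good to about 2 mm. A picture is of the moment at which its call begins. calibration takes no time and is no camera call.
- env.hand_in(): hands the job in, once; it reports no verdict.
The state is a dict: "clock": time; "joint_pos": joint angles; "qvel": joint speeds; "tau": joint torques, N m; "tcp_pos": TCP position; "orientation": TCP orientation; "wrist_force": force on the tool from outside, world axes, zero at the start; "ft_torque": the same for the moment, N m; "finger_gap": finger opening in m.
Only numpy, scipy, OpenCV 4.12 (cv2) and the standard library are available. Lean on these libraries where they do the work, as an engineer would, in place of code of your own. Each camera call takes 0.05 s, during which the arm holds its last target. There are 200 camera calls.

## Working session

There is one attempt and no reset: what is moved stays moved. The work goes in short steps, Python scripts to look and compute and a tool call to move; the robot and the scene stay as the last step left them, time stands still between calls to the robot, and variables do not carry over. Pictures are saved under pics/ and viewed, about 8 in all and at most 12, crops included, and the job is handed in when it is done.

Besides the shell and the picture viewer there is one more tool, called after "Request:" in YAML: its name, and indented under it one key for each argument. play_rows: Moves the arm, as the interface text tells. Its arguments: {"type":"object","properties":{"steps":{"type":"array","items":{"type":"object","properties":{"claw":{"type":"number"},"dp":{"type":"array","items":{"type":"number"}},"angular":{"type":"array","items":{"type":"number"}}}}},"force":{"type":"number"}},"required":["steps"]}

```bash
mkdir -p pics; python3 - <<'E'
from workcell import env
import cv2, numpy as np
for n in("top","side"):
    p,d=env.read_camera(n); np.save(f"pics/{n}0d.npy",d); cv2.imwrite(f"pics/{n}0.png",p[:,:,::-1])
    c=env.calibration(n); print(n,{k:np.round(v,4).tolist() for k,v in c.items()})
print(env.get_state())
E
```

```text
top {'fx': 526.2877, 'fy': 526.2877, 'cx': 271.0748, 'cy': 207.426, 'world_from_camera': [[0.0014, -0.9874, 0.158, 0.3207], [-0.9999, -0.0032, -0.0116, -0.1713], [0.012, -0.158, -0.9874, 1.6955], [0.0, 0.0, 0.0, 1.0]]}
side {'fx': 481.6875, 'fy': 481.6875, 'cx': 284.8401, 'cy': 207.1118, 'world_from_camera': [[0.9694, -0.1109, 0.219, 0.3277], [-0.2448, -0.5031, 0.8288, -1.2104], [0.0183, -0.8571, -0.5149, 0.7272], [0.0, 0.0, 0.0, 1.0]]}
{'clock': 0.1, 'joint_pos': array([ 1.05239019e+00,  3.13913655e-01,  4.50884590e-02,  1.30361240e+00,
       -9.92271407e-06,  1.43121965e+00]), 'qvel': array([-0.00131414, -0.00274957,  0.00347424, -0.00098886,  0.00103176,
        0.00062596]), 'tau': array([ 2.90753662e-03, -4.81723595e+01,  2.99244708e+01,  1.26588723e-02,
       -1.37147144e-04,  6.94643703e-06]), 'tcp_pos': array([0.21242819, 0.53383717, 0.23850298]), 'orientation': array([-2.60441875e-04,  1.88284058e-01,  9.82114270e-01, -7.78224046e-04]), 'wrist_force': array([ 0.05286401, -0.9992797 ,  0.24832825]), 'ft_torque': array([ 0.02355462, -0.01874781, -0.03668952]), 'finger_gap': 0.0857462281065106}
```

View pics/top0.png

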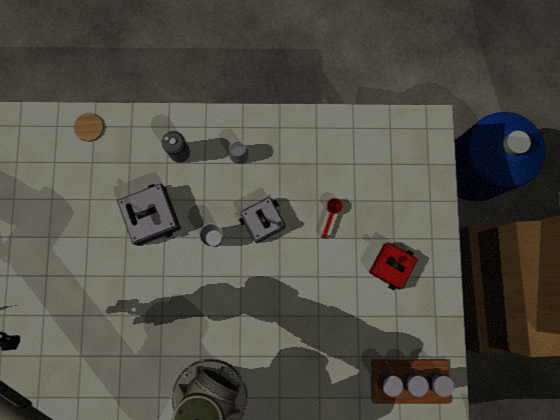

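View pics/side0.png

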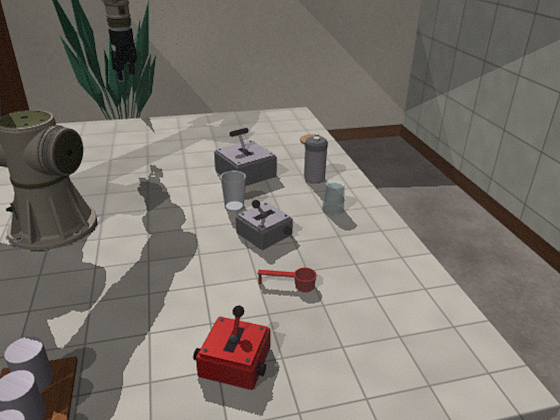

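The top view shows the changeover box at about (149,213), the isolator at (263,219), the frosted cup at (212,236) and the red look-alike at (394,265). I'll enlarge the crops next.

```bash
python3 - <<'E'
import cv2, numpy as np
p=cv2.imread("pics/top0.png"); s=cv2.imread("pics/side0.png")
a=cv2.resize(p[175:250,110:190],None,fx=5,fy=5,interpolation=cv2.INTER_CUBIC)
b=cv2.resize(p[185:255,230:295],None,fx=6,fy=6,interpolation=cv2.INTER_CUBIC)
h=max(a.shape[0],b.shape[0])
f=lambda i:cv2.copyMakeBorder(i,0,h-i.shape[0],0,0,cv2.BORDER_CONSTANT)
o=np.hstack([f(a),f(b)]);o=np.clip(o*1.6,0,255).astype(np.uint8);print(o.shape);cv2.imwrite("pics/c1.png",o)
o=cv2.resize(s[120:250,205:305],None,fx=4.5,fy=4.5,interpolation=cv2.INTER_CUBIC);print(o.shape);cv2.imwrite("pics/c2.png",np.clip(o*1.4,0,255).astype(np.uint8))
E
```

```text
(420, 790, 3)
(585, 450, 3)
```

View pics/c1.png

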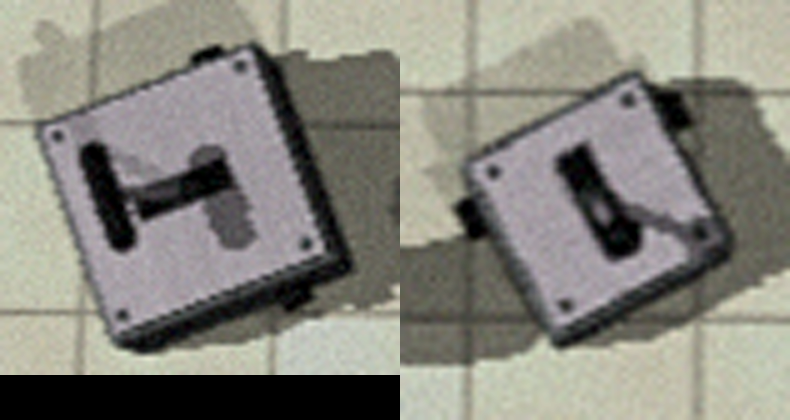

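View pics/c2.png

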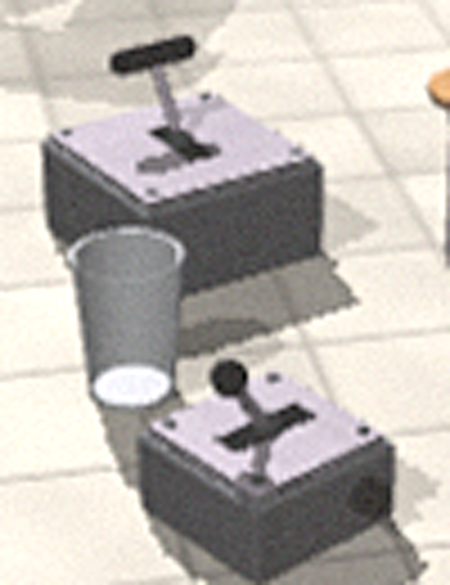

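```bash
cat > h.py <<'E'
import numpy as np
from workcell import env
def ray(n,u,v,z):
    c=env.calibration(n); T=c["world_from_camera"]
    d=T[:3,:3]@np.array([(u-c["cx"])/c["fx"],(v-c["cy"])/c["fy"],1]); o=T[:3,3]
    return o+d*(z-o[2])/d[2]
def dep(n,D,u,v):
    c=env.calibration(n); T=c["world_from_camera"]; z=D[int(round(v)),int(round(u))]
    return T[:3,:3]@(z*np.array([(u-c["cx"])/c["fx"],(v-c["cy"])/c["fy"],1]))+T[:3,3]
E
python3 - <<'E'
from h import *
np.set_printoptions(precision=4,suppress=True)
D=np.load("pics/top0d.npy")
L=lambda a,b:np.array(a)/b
sc=[(121.4,202.2),(158,188.2),(171.2,223.8),(134.4,238)]
si=[(245.3,213.7),(268,201.5),(280,223.7),(257.5,235.8)]
for s,z,t,l in((sc,.08,(131.4,214.4),.065),(si,.06,(267,224.7),.052)):
    P=np.array([ray("top",*q,z) for q in s]); print(P, "depth",[dep("top",D,*q)[2] for q in s])
    print("centre",P.mean(0)); e=[P[(i+1)%4]-P[i] for i in range(4)]; print([ (np.linalg.norm(x),np.degrees(np.arctan2(x[1],x[0]))) for x in e])
    zt=z+l*np.cos(.55); T=ray("top",*t,zt); print("tip",T,T-P.mean(0),dep("top",D,*t), "expect horiz",l*np.sin(.55))
# side tips
side=lambda x,y:(205+x/4.5,120+y/4.5)
print("side Tbar",ray("side",*side(153,55),.08+.065*np.cos(.55)),"ball",ray("side",*side(229,379),.06+.052*np.cos(.55)))
for n,(u,v,z) in dict(frost=(212,236,.1),sippy=(173,140,.15),tumb=(238,150,.085),scoop=(335,206,.035),scooph=(324,237,.03)).items(): print(n,ray("top",u,v,z))
for p in((110,160),(200,200),(300,260)): print("table",dep("top",D,*p))
E
```

```text
[[0.5941 0.2742 0.08  ]
 [0.6388 0.1625 0.08  ]
 [0.527  0.1179 0.08  ]
 [0.4828 0.2293 0.08  ]] depth [np.float64(0.08478537224329519), np.float64(0.08687579668107648), np.float64(0.08700927531620439), np.float64(0.08733483655454521)]
centre [0.5607 0.196  0.08  ]
[(np.float64(0.12032874268404949), np.float64(-68.20614117956268)), (np.float64(0.12032860004012617), np.float64(-158.25342130896757)), (np.float64(0.11985187464325592), np.float64(111.6742659427998)), (np.float64(0.12007898813612229), np.float64(21.9741432319697))]
tip [0.5479 0.2275 0.1354] [-0.0128  0.0315  0.0554] [0.5469 0.2258 0.1422] expect horiz 0.03397466988049285
[[ 0.5622 -0.1096  0.06  ]
 [ 0.6013 -0.1808  0.06  ]
 [ 0.5309 -0.2186  0.06  ]
 [ 0.4926 -0.1483  0.06  ]] depth [np.float64(0.06440902169805551), np.float64(0.06552013197984907), np.float64(0.06769022260282531), np.float64(0.06515216513474709)]
centre [ 0.5468 -0.1643  0.06  ]
[(np.float64(0.0812137128458041), np.float64(-61.21646616399607)), (np.float64(0.07990715823968185), np.float64(-151.8057416207981)), (np.float64(0.07999304932027286), np.float64(118.56034754960888)), (np.float64(0.07959233552130363), np.float64(29.07108965972065))]
tip [ 0.522  -0.1777  0.1043] [-0.0248 -0.0133  0.0443] [ 0.5206 -0.1776  0.1151] expect horiz 0.027179735904394278
side Tbar [0.55   0.2257 0.1354] ball [ 0.5246 -0.1782  0.1043]
frost [ 0.4875 -0.0106  0.1   ]
sippy [0.7739 0.108  0.15  ]
tumb [ 0.7614 -0.0857  0.085 ]
scoop [ 0.5917 -0.3955  0.035 ]
scooph [ 0.4925 -0.3593  0.03  ]
table [ 0.7492  0.3409 -0.0019]
table [0.6154 0.0406 0.0023]
table [ 0.4212 -0.2844 -0.0001]
```

The top and side estimates agree within about 3 mm. Both boxes stand on z=0: the changeover pivot is at (0.561, 0.196) with yaw -68.2°, and the isolator pivot at (0.547, -0.164) with yaw 28.7°. I'll close the fingers and turn them so that tool y lies along the isolator's x.

Request:
play_rows:
  steps:
    - {"claw": 255,"dp": [0,0,0],"angular": [0,0,6.6]}
    - {"claw": 255,"dp": [0,0,0],"angular": [0,0,6.6]}
    - {"claw": 255,"dp": [0,0,0],"angular": [0,0,6.6]}
    - {"claw": 255,"dp": [0,0,0],"angular": [0,0,6.6]}
    - {"claw": 255,"dp": [0,0,0],"angular": [0,0,6.6]}
    - {"claw": 255,"dp": [0,0,0],"angular": [0,0,6.6]}
    - {"claw": 255,"dp": [0,0,0],"angular": [0,0,0]}
    - {"claw": 255,"dp": [0,0,0],"angular": [0,0,0]}
  force: 40

```text
clock: 0.77
tcp_pos: [0.2126, 0.5341, 0.2389]
orientation: [0.0, 0.508, 0.861, -0.0]
wrist_force: [-0.0, -0.2, 0.5]
finger_gap: -0.0
```

```bash
cat >> h.py <<'E'
from scipy.spatial.transform import Rotation as R
I=np.array([.5468,-.1643]);C=np.array([.5607,.196])
yi,yc=np.radians(28.7),np.radians(-68.2)
ui=np.array([np.cos(yi),np.sin(yi)]);uc=np.array([np.cos(yc),np.sin(yc)])
def at(c,u,s,z): return np.append(c+u*s,z)
def go(*targets):
    """print dp (tool axes) between successive world targets from the present pose"""
    np.set_printoptions(precision=4,suppress=True)
    s=env.get_state(); p=s["tcp_pos"]; q=s["orientation"]; M=R.from_quat(q,scalar_first=True)
    m=M.as_matrix(); print("t",round(s["clock"],2),"tcp",p,"xyaw",np.degrees(np.arctan2(m[1,0],m[0,0])),"z",m[:,2],"F",s["wrist_force"],"gap",s["finger_gap"],"q",s["joint_pos"])
    for t in targets: print(" ->",t,"dp",M.inv().apply(t-p)); p=t
E
python3 -c "
from h import *
go(at(I,ui,-.07,.2),at(I,ui,-.07,.1),at(I,ui,-.0125,.1))"
```

```text
t 0.77 tcp [0.2126 0.5341 0.2389] xyaw 118.87755435515466 z [-0.0004 -0.0007 -1.    ] F [-0.0484 -0.1836  0.4709] gap -2.160956627620027e-05 q [ 1.0524  0.3136  0.0456  1.3036 -0.      2.1192]
 -> [ 0.4854 -0.1979  0.2   ] dp [-0.7727 -0.1146  0.0393]
 -> [ 0.4854 -0.1979  0.1   ] dp [0.     0.0001 0.1   ]
 -> [ 0.5358 -0.1703  0.1   ] dp [-0.0002  0.0575 -0.    ]
```

Request:
play_rows:
  steps:
    - {"claw": 255,"dp": [-0.0322,-0.0048,0.0016],"angular": [0,0,0]}
    - {"claw": 255,"dp": [-0.0322,-0.0048,0.0016],"angular": [0,0,0]}
    - {"claw": 255,"dp": [-0.0322,-0.0048,0.0016],"angular": [0,0,0]}
    - {"claw": 255,"dp": [-0.0322,-0.0048,0.0016],"angular": [0,0,0]}
    - {"claw": 255,"dp": [-0.0322,-0.0048,0.0016],"angular": [0,0,0]}
    - {"claw": 255,"dp": [-0.0322,-0.0048,0.0016],"angular": [0,0,0]}
    - {"claw": 255,"dp": [-0.0322,-0.0048,0.0016],"angular": [0,0,0]}
    - {"claw": 255,"dp": [-0.0322,-0.0048,0.0016],"angular": [0,0,0]}

```text
clock: 1.43
tcp_pos: [0.3027, 0.2884, 0.2264]
orientation: [0.0, 0.508, 0.861, 0.0]
wrist_force: [0.2, -0.7, 1.3]
finger_gap: 0.0005
```

Request:
play_rows:
  steps:
    - {"claw": 255,"dp": [-0.0322,-0.0048,0.0016],"angular": [0,0,0]}
    - {"claw": 255,"dp": [-0.0322,-0.0048,0.0016],"angular": [0,0,0]}
    - {"claw": 255,"dp": [-0.0322,-0.0048,0.0016],"angular": [0,0,0]}
    - {"claw": 255,"dp": [-0.0322,-0.0048,0.0016],"angular": [0,0,0]}
    - {"claw": 255,"dp": [-0.0322,-0.0048,0.0016],"angular": [0,0,0]}
    - {"claw": 255,"dp": [-0.0322,-0.0048,0.0016],"angular": [0,0,0]}
    - {"claw": 255,"dp": [-0.0322,-0.0048,0.0016],"angular": [0,0,0]}
    - {"claw": 255,"dp": [-0.0322,-0.0048,0.0016],"angular": [0,0,0]}

```text
clock: 2.1
tcp_pos: [0.3929, 0.0439, 0.2138]
orientation: [0.0, 0.508, 0.861, 0.0]
wrist_force: [0.6, 0.0, -0.1]
finger_gap: 0.0002
```

Request:
play_rows:
  steps:
    - {"claw": 255,"dp": [-0.0322,-0.0048,0.0016],"angular": [0,0,0]}
    - {"claw": 255,"dp": [-0.0322,-0.0048,0.0016],"angular": [0,0,0]}
    - {"claw": 255,"dp": [-0.0322,-0.0048,0.0016],"angular": [0,0,0]}
    - {"claw": 255,"dp": [-0.0322,-0.0048,0.0016],"angular": [0,0,0]}
    - {"claw": 255,"dp": [-0.0322,-0.0048,0.0016],"angular": [0,0,0]}
    - {"claw": 255,"dp": [-0.0322,-0.0048,0.0016],"angular": [0,0,0]}
    - {"claw": 255,"dp": [-0.0322,-0.0048,0.0016],"angular": [0,0,0]}
    - {"claw": 255,"dp": [-0.0322,-0.0048,0.0016],"angular": [0,0,0]}

```text
clock: 2.77
tcp_pos: [0.4829, -0.2006, 0.2007]
orientation: [-0.0, 0.509, 0.861, 0.0]
wrist_force: [0.8, 0.3, 0.1]
finger_gap: -0.0
```

```bash
python3 -c "
from h import *
go(at(I,ui,-.07,.2),at(I,ui,-.07,.1),at(I,ui,-.0125,.1))"
```

```text
t 2.77 tcp [ 0.4829 -0.2006  0.2007] xyaw 118.86581019602973 z [ 0.      0.0002 -1.    ] F [0.7932 0.2697 0.0671] gap -1.4889128258067572e-05 q [-0.5474  0.2277 -0.164   1.1792  0.0002  0.5196]
 -> [ 0.4854 -0.1979  0.2   ] dp [0.0011 0.0035 0.0007]
 -> [ 0.4854 -0.1979  0.1   ] dp [-0.  -0.   0.1]
 -> [ 0.5358 -0.1703  0.1   ] dp [-0.0002  0.0575  0.    ]
```

Request:
play_rows:
  steps:
    - {"claw": 255,"dp": [0.001,0,0.015],"angular": [0,0,0]}
    - {"claw": 255,"dp": [0,0,0.015],"angular": [0,0,0]}
    - {"claw": 255,"dp": [0,0,0.015],"angular": [0,0,0]}
    - {"claw": 255,"dp": [0,0,0.015],"angular": [0,0,0]}
    - {"claw": 255,"dp": [0,0,0.015],"angular": [0,0,0]}
    - {"claw": 255,"dp": [0,0,0.015],"angular": [0,0,0]}
    - {"claw": 255,"dp": [0,0,0.01],"angular": [0,0,0]}
    - {"claw": 255,"dp": [0,0,0],"angular": [0,0,0]}

```text
clock: 3.43
tcp_pos: [0.4807, -0.1972, 0.0986]
orientation: [-0.002, 0.509, 0.861, 0.0]
wrist_force: [-0.4, 0.6, -0.1]
finger_gap: -0.0001
```

```bash
python3 - <<'E'
from h import *
import cv2
go(at(I,ui,-.0125,.1))
p,d=env.read_camera("side")
cv2.imwrite("pics/s1.png",cv2.resize(p[130:270,180:340,::-1],None,fx=4,fy=4,interpolation=cv2.INTER_CUBIC))
E
```

```text
t 3.43 tcp [ 0.4807 -0.1972  0.0986] xyaw 118.80111060688343 z [-0.0035  0.0022 -1.    ] F [-0.4428  0.5848 -0.1487] gap -0.00012565493022097395 q [-0.5439  0.2979 -0.3354  0.9417  0.0001  0.5242]
 -> [ 0.5358 -0.1703  0.1   ] dp [-0.003   0.0612 -0.0015]
```

View pics/s1.png

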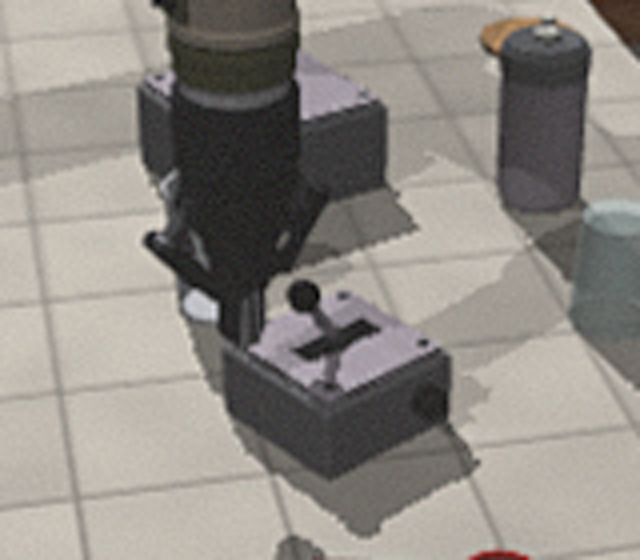

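The picture shows the closed fingertips just short of the near box edge, with the tip at about crop (240,345), and the ball at crop (303,297). The knuckles are well above ball height. Next I push in the box's +x direction: small correction rows first, then slow ones.

Request:
play_rows:
  steps:
    - {"claw": 255,"dp": [-0.003,0.008,-0.0015],"angular": [0,0,0]}
    - {"claw": 255,"dp": [0,0.008,0],"angular": [0,0,0]}
    - {"claw": 255,"dp": [0,0.008,0],"angular": [0,0,0]}
    - {"claw": 255,"dp": [0,0.007,0],"angular": [0,0,0]}
    - {"claw": 255,"dp": [0,0.006,0],"angular": [0,0,0]}
    - {"claw": 255,"dp": [0,0.006,0],"angular": [0,0,0]}
    - {"claw": 255,"dp": [0,0.005,0],"angular": [0,0,0]}
    - {"claw": 255,"dp": [0,0.004,0],"angular": [0,0,0]}

```text
clock: 4.15
tcp_pos: [0.5305, -0.1752, 0.1029]
orientation: [0.001, 0.509, 0.861, 0.0]
wrist_force: [-0.3, 0.1, -0.2]
finger_gap: 0.0003
```

```bash
python3 - <<'E'
from h import *
go(at(I,ui,-.0125,.1))
print("tip seen before", ray("side",240,216,.0906))
E
```

```text
t 4.15 tcp [ 0.5305 -0.1752  0.1029] xyaw 118.74666128519324 z [ 0.0014 -0.     -1.    ] F [-0.3378  0.1305 -0.2391] gap 0.00026320327470101383 q [-0.463   0.3585 -0.2356  0.9753  0.0006  0.6061]
 -> [ 0.5358 -0.1703  0.1   ] dp [0.0018 0.007  0.0029]
tip seen before [ 0.4793 -0.2032  0.0906]
```

Request:
play_rows:
  steps:
    - {"claw": 255,"dp": [0.0015,0.004,0.002],"angular": [0,0,0]}
    - {"claw": 255,"dp": [0,0.003,0],"angular": [0,0,0]}
    - {"claw": 255,"dp": [0,0,0],"angular": [0,0,0]}
    - {"claw": 255,"dp": [0,-0.01,0],"angular": [0,0,0]}
    - {"claw": 255,"dp": [0,-0.01,-0.01],"angular": [0,0,0]}
    - {"claw": 255,"dp": [0,0,-0.03],"angular": [0,0,0]}
    - {"claw": 255,"dp": [0,0,-0.03],"angular": [0,0,0]}
    - {"claw": 255,"dp": [0,0,-0.03],"angular": [0,0,0]}

```text
clock: 4.82
tcp_pos: [0.5153, -0.1811, 0.2019]
orientation: [-0.001, 0.51, 0.86, -0.0]
wrist_force: [0.1, -0.1, 0.1]
finger_gap: 0.0001
```

```bash
python3 - <<'E'
from h import *
import cv2
go(at(C,uc,-.075,.2))
p,d=env.read_camera("side")
cv2.imwrite("pics/s2.png",cv2.resize(p[130:270,180:340,::-1],None,fx=4,fy=4,interpolation=cv2.INTER_CUBIC))
E
```

```text
t 4.82 tcp [ 0.5153 -0.1811  0.2019] xyaw 118.62336683460617 z [-0.0013  0.0006 -1.    ] F [ 0.1033 -0.0759  0.1223] gap 0.00010039407838120649 q [-0.4848  0.2723 -0.1021  1.1978 -0.0001  0.5864]
 -> [0.5328 0.2656 0.2   ] dp [0.3837 0.2294 0.0021]
```

View pics/s2.png

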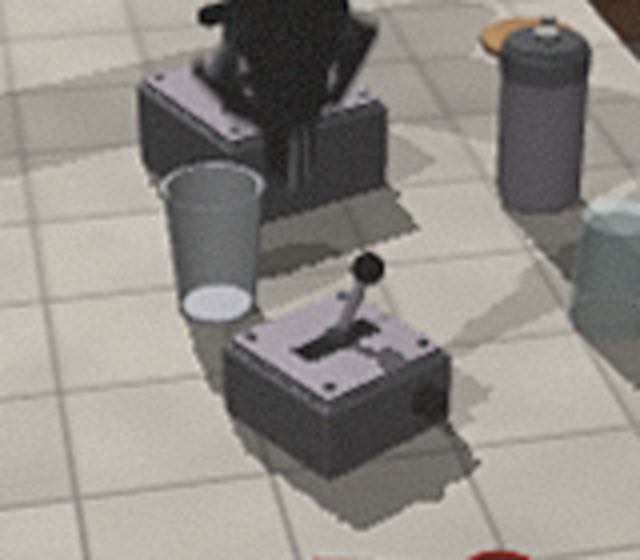

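The isolator lever now leans to its far side (ball at crop (368,268)), and the box and cup haven't moved. Next is the changeover lever.

Request:
play_rows:
  steps:
    - {"claw": 255,"dp": [0,0,0],"angular": [0,0,6.8]}
    - {"claw": 255,"dp": [0.027,0.0121,0],"angular": [0,0,0]}
    - {"claw": 255,"dp": [0.027,0.0121,0],"angular": [0,0,0]}
    - {"claw": 255,"dp": [0.027,0.0121,0],"angular": [0,0,0]}
    - {"claw": 255,"dp": [0.027,0.0121,0],"angular": [0,0,0]}
    - {"claw": 255,"dp": [0.027,0.0121,0],"angular": [0,0,0]}
    - {"claw": 255,"dp": [0.027,0.0121,0],"angular": [0,0,0]}
    - {"claw": 255,"dp": [0.027,0.0121,0],"angular": [0,0,0]}

```text
clock: 5.53
tcp_pos: [0.5243, 0.0267, 0.2011]
orientation: [0.0, 0.56, 0.828, 0.0]
wrist_force: [0.2, -0.6, -0.2]
finger_gap: 0.0004
```

Request:
play_rows:
  steps:
    - {"claw": 255,"dp": [0.027,0.0121,0],"angular": [0,0,0]}
    - {"claw": 255,"dp": [0.027,0.0121,0],"angular": [0,0,0]}
    - {"claw": 255,"dp": [0.027,0.0121,0],"angular": [0,0,0]}
    - {"claw": 255,"dp": [0.027,0.0121,0],"angular": [0,0,0]}
    - {"claw": 255,"dp": [0.027,0.0121,0],"angular": [0,0,0]}
    - {"claw": 255,"dp": [0.027,0.0121,0],"angular": [0,0,0]}
    - {"claw": 255,"dp": [0.027,0.0121,0],"angular": [0,0,0]}
    - {"claw": 255,"dp": [0.027,0.0121,0],"angular": [0,0,0]}

```text
clock: 6.2
tcp_pos: [0.5341, 0.2631, 0.2011]
orientation: [0.0, 0.56, 0.828, 0.0]
wrist_force: [0.5, -0.1, 1.5]
finger_gap: 0.0002
```

```bash
python3 - <<'E'
from h import *
go(at(C,uc,-.072,.2),at(C,uc,-.072,.122),at(C,uc,-.006,.122))
E
```

```text
t 6.2 tcp [0.5341 0.2631 0.2011] xyaw 111.84655666549263 z [ 0.0003 -0.0001 -1.    ] F [ 0.5231 -0.1373  1.5176] gap 0.00016224406112372145 q [ 0.323   0.3651  0.0262  1.2316 -0.0002  1.5125]
 -> [0.534  0.2629 0.2   ] dp [-0.0001 -0.0002  0.0011]
 -> [0.534  0.2629 0.122 ] dp [ 0.    -0.     0.078]
 -> [0.5585 0.2016 0.122 ] dp [-0.066  -0.0001  0.    ]
```

Request:
play_rows:
  steps:
    - {"claw": 255,"dp": [0,0,0.013],"angular": [0,0,0]}
    - {"claw": 255,"dp": [0,0,0.013],"angular": [0,0,0]}
    - {"claw": 255,"dp": [0,0,0.013],"angular": [0,0,0]}
    - {"claw": 255,"dp": [0,0,0.013],"angular": [0,0,0]}
    - {"claw": 255,"dp": [0,0,0.013],"angular": [0,0,0]}
    - {"claw": 255,"dp": [0,0,0.013],"angular": [0,0,0]}
    - {"claw": 255,"dp": [0,0,0],"angular": [0,0,0]}
    - {"claw": 255,"dp": [0,0,0],"angular": [0,0,0]}

```text
clock: 6.87
tcp_pos: [0.5338, 0.2617, 0.1224]
orientation: [-0.0, 0.56, 0.828, -0.001]
wrist_force: [-0.1, 0.9, -0.4]
finger_gap: -0.0001
```

Request:
play_rows:
  steps:
    - {"claw": 255,"dp": [-0.008,0,0],"angular": [0,0,0]}
    - {"claw": 255,"dp": [-0.007,0,0],"angular": [0,0,0]}
    - {"claw": 255,"dp": [-0.006,0,0],"angular": [0,0,0]}
    - {"claw": 255,"dp": [-0.006,0,0],"angular": [0,0,0]}
    - {"claw": 255,"dp": [-0.006,0,0],"angular": [0,0,0]}
    - {"claw": 255,"dp": [-0.006,0,0],"angular": [0,0,0]}
    - {"claw": 255,"dp": [-0.006,0,0],"angular": [0,0,0]}
    - {"claw": 255,"dp": [-0.006,0,0],"angular": [0,0,0]}

```text
clock: 7.53
tcp_pos: [0.554, 0.2144, 0.1226]
orientation: [0.0, 0.56, 0.828, -0.0]
wrist_force: [-0.4, -0.1, 0.2]
finger_gap: -0.0002
```

```bash
python3 - <<'E'
from h import *
go(at(C,uc,-.006,.122))
E
```

```text
t 7.53 tcp [0.554  0.2144 0.1226] xyaw 111.86551604225363 z [ 0.0004 -0.0007 -1.    ] F [-0.431  -0.1159  0.1654] gap -0.00018900341662500533 q [ 0.2345  0.4067 -0.1105  1.0533 -0.0008  1.4237]
 -> [0.5585 0.2016 0.122 ] dp [-0.0136 -0.0006  0.0006]
```

Now the last 13 mm, then back off and up.

Request:
play_rows:
  steps:
    - {"claw": 255,"dp": [-0.005,0,0],"angular": [0,0,0]}
    - {"claw": 255,"dp": [-0.005,0,0],"angular": [0,0,0]}
    - {"claw": 255,"dp": [-0.003,0,0],"angular": [0,0,0]}
    - {"claw": 255,"dp": [0,0,0],"angular": [0,0,0]}
    - {"claw": 255,"dp": [0.015,0,0],"angular": [0,0,0]}
    - {"claw": 255,"dp": [0.01,0,-0.02],"angular": [0,0,0]}
    - {"claw": 255,"dp": [0,0,-0.03],"angular": [0,0,0]}
    - {"claw": 255,"dp": [0,0,-0.03],"angular": [0,0,0]}

```text
clock: 8.2
tcp_pos: [0.5477, 0.2271, 0.2021]
orientation: [-0.001, 0.559, 0.829, -0.001]
wrist_force: [1.0, -0.3, 1.2]
finger_gap: 0.0002
```

```bash
python3 - <<'E'
from h import *
import cv2
go(at(I,ui,.07,.2))
p,d=env.read_camera("side")
cv2.imwrite("pics/s3.png",cv2.resize(p[100:270,180:340,::-1],None,fx=3.5,fy=3.5,interpolation=cv2.INTER_CUBIC))
E
```

```text
t 8.2 tcp [0.5477 0.2271 0.2021] xyaw 111.96941052491505 z [-0.0032 -0.0007 -1.    ] F [ 1.0429 -0.2526  1.1515] gap 0.00022486081394791708 q [0.2577 0.3629 0.0254 1.2365 0.0001 1.445 ]
 -> [ 0.6082 -0.1307  0.2   ] dp [-0.3544 -0.0777  0.0022]
```

View pics/s3.png

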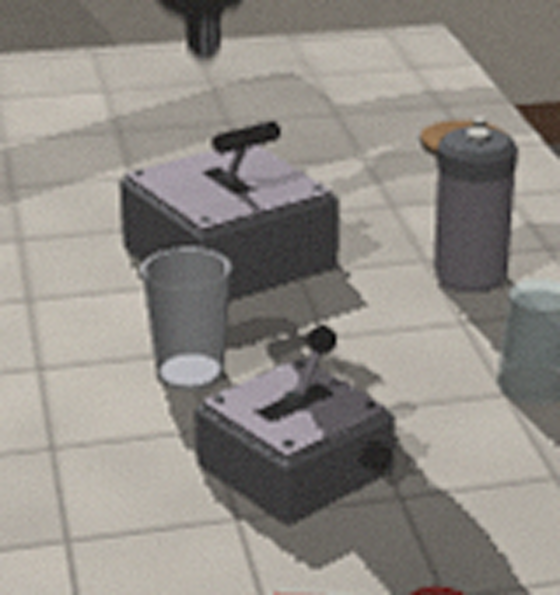

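The T-bar has moved to the mains side (crop (246,137)), and the boxes and cup are where they were. Now I go round to the isolator's +x side.

Request:
play_rows:
  steps:
    - {"claw": 255,"dp": [0,0,0],"angular": [0,0,-6.8]}
    - {"claw": 255,"dp": [-0.0245,-0.0085,0],"angular": [0,0,0]}
    - {"claw": 255,"dp": [-0.0245,-0.0085,0],"angular": [0,0,0]}
    - {"claw": 255,"dp": [-0.0245,-0.0085,0],"angular": [0,0,0]}
    - {"claw": 255,"dp": [-0.0245,-0.0085,0],"angular": [0,0,0]}
    - {"claw": 255,"dp": [-0.0245,-0.0085,0],"angular": [0,0,0]}
    - {"claw": 255,"dp": [-0.0245,-0.0085,0],"angular": [0,0,0]}
    - {"claw": 255,"dp": [-0.0245,-0.0085,0],"angular": [0,0,0]}

```text
clock: 8.92
tcp_pos: [0.5792, 0.0466, 0.2023]
orientation: [-0.0, 0.51, 0.86, 0.0]
wrist_force: [0.5, 0.8, -0.0]
finger_gap: 0.0
```

Request:
play_rows:
  steps:
    - {"claw": 255,"dp": [-0.0245,-0.0085,0],"angular": [0,0,0]}
    - {"claw": 255,"dp": [-0.0245,-0.0085,0],"angular": [0,0,0]}
    - {"claw": 255,"dp": [-0.0245,-0.0085,0],"angular": [0,0,0]}
    - {"claw": 255,"dp": [-0.0245,-0.0085,0],"angular": [0,0,0]}
    - {"claw": 255,"dp": [-0.0245,-0.0085,0],"angular": [0,0,0]}
    - {"claw": 255,"dp": [-0.0245,-0.0085,0],"angular": [0,0,0]}
    - {"claw": 255,"dp": [-0.0245,-0.0085,0],"angular": [0,0,0]}
    - {"claw": 255,"dp": [0,0,0],"angular": [0,0,0]}

```text
clock: 9.58
tcp_pos: [0.6101, -0.1358, 0.2018]
orientation: [0.001, 0.512, 0.859, -0.001]
wrist_force: [-0.2, -0.6, -0.1]
finger_gap: -0.0
```

```bash
python3 - <<'E'
from h import *
go(at(I,ui,.07,.2),at(I,ui,.07,.1),at(I,ui,.0125,.1))
E
```

```text
t 9.58 tcp [ 0.6101 -0.1358  0.2018] xyaw 118.45079460768926 z [ 0.0007 -0.0018 -1.    ] F [-0.1639 -0.5593 -0.1068] gap -1.7077407783471726e-05 q [-0.3467  0.4221  0.1128  1.2602 -0.0015  0.7275]
 -> [ 0.6082 -0.1307  0.2   ] dp [0.0055 0.0008 0.0018]
 -> [ 0.6082 -0.1307  0.1   ] dp [0.0002 0.     0.1   ]
 -> [ 0.5578 -0.1583  0.1   ] dp [-0.0003 -0.0575  0.    ]
```

Request:
play_rows:
  steps:
    - {"claw": 255,"dp": [0.003,0,0.015],"angular": [0,0,0]}
    - {"claw": 255,"dp": [0,0,0.015],"angular": [0,0,0]}
    - {"claw": 255,"dp": [0,0,0.015],"angular": [0,0,0]}
    - {"claw": 255,"dp": [0,0,0.015],"angular": [0,0,0]}
    - {"claw": 255,"dp": [0,0,0.015],"angular": [0,0,0]}
    - {"claw": 255,"dp": [0,0,0.015],"angular": [0,0,0]}
    - {"claw": 255,"dp": [0,0,0.01],"angular": [0,0,0]}
    - {"claw": 255,"dp": [0,0,0],"angular": [0,0,0]}

```text
clock: 10.25
tcp_pos: [0.6062, -0.1277, 0.0997]
orientation: [-0.002, 0.51, 0.86, -0.0]
wrist_force: [-0.9, 0.0, -0.5]
finger_gap: 0.0001
```

```bash
python3 - <<'E'
from h import *
go(at(I,ui,.0125,.1))
E
```

```text
t 10.25 tcp [ 0.6062 -0.1277  0.0997] xyaw 118.72358159402503 z [-0.0043  0.0017 -1.    ] F [-0.8819  0.0289 -0.4931] gap 0.00012781577740856489 q [-0.3371  0.4732 -0.0655  1.0368  0.0002  0.7324]
 -> [ 0.5578 -0.1583  0.1   ] dp [-0.0036 -0.0572 -0.0001]
```

Request:
play_rows:
  steps:
    - {"claw": 255,"dp": [-0.0025,-0.008,0],"angular": [0,0,0]}
    - {"claw": 255,"dp": [0,-0.007,0],"angular": [0,0,0]}
    - {"claw": 255,"dp": [0,-0.007,0],"angular": [0,0,0]}
    - {"claw": 255,"dp": [0,-0.006,0],"angular": [0,0,0]}
    - {"claw": 255,"dp": [0,-0.006,0],"angular": [0,0,0]}
    - {"claw": 255,"dp": [0,-0.006,0],"angular": [0,0,0]}
    - {"claw": 255,"dp": [0,-0.005,0],"angular": [0,0,0]}
    - {"claw": 255,"dp": [0,-0.004,0],"angular": [0,0,0]}

```text
clock: 10.92
tcp_pos: [0.565, -0.155, 0.1028]
orientation: [-0.0, 0.51, 0.86, -0.0]
wrist_force: [-0.0, 0.7, -0.3]
finger_gap: -0.0001
```

```bash
python3 - <<'E'
from h import *
go(at(I,ui,.0125,.1))
E
```

```text
t 10.92 tcp [ 0.565  -0.155   0.1028] xyaw 118.65634502627532 z [-0.0005 -0.0002 -1.    ] F [-0.0346  0.6666 -0.2735] gap -0.00012083998778634061 q [-0.4045  0.4077 -0.1611  1.0024 -0.0004  0.6662]
 -> [ 0.5578 -0.1583  0.1   ] dp [ 0.0005 -0.0079  0.0028]
```

Request:
play_rows:
  steps:
    - {"claw": 255,"dp": [0,-0.004,0.002],"angular": [0,0,0]}
    - {"claw": 255,"dp": [0,-0.004,0],"angular": [0,0,0]}
    - {"claw": 255,"dp": [0,0,0],"angular": [0,0,0]}
    - {"claw": 255,"dp": [0,0.012,0],"angular": [0,0,0]}
    - {"claw": 255,"dp": [0,0.01,-0.01],"angular": [0,0,0]}
    - {"claw": 255,"dp": [0,0,-0.03],"angular": [0,0,0]}
    - {"claw": 255,"dp": [0,0,-0.035],"angular": [0,0,0]}
    - {"claw": 255,"dp": [0,0,-0.035],"angular": [0,0,0]}

```text
clock: 11.58
tcp_pos: [0.5787, -0.1468, 0.2106]
orientation: [-0.001, 0.509, 0.86, 0.0]
wrist_force: [1.2, 0.3, 0.6]
finger_gap: -0.0
```

Request:
play_rows:
  steps:
    - {"claw": 255,"dp": [0,0,-0.03],"angular": [0,0,0]}
    - {"claw": 255,"dp": [0,0,-0.03],"angular": [0,0,0]}
    - {"claw": 255,"dp": [0,-0.03,0],"angular": [0,0,0]}
    - {"claw": 255,"dp": [0,-0.03,0],"angular": [0,0,0]}
    - {"claw": 255,"dp": [0,-0.03,0],"angular": [0,0,0]}
    - {"claw": 255,"dp": [0,-0.03,0],"angular": [0,0,0]}
    - {"claw": 255,"dp": [0,0,0],"angular": [0,0,0]}
    - {"claw": 255,"dp": [0,0,0],"angular": [0,0,0]}

```text
clock: 12.25
tcp_pos: [0.473, -0.2057, 0.2708]
orientation: [0.0, 0.511, 0.86, 0.0]
wrist_force: [0.1, -0.1, 0.4]
finger_gap: -0.0002
```

```bash
python3 - <<'E'
from h import *
import cv2
go()
p,d=env.read_camera("side"); t,_=env.read_camera("top")
a=cv2.resize(p[100:270,180:340,::-1],None,fx=2.8,fy=2.8,interpolation=cv2.INTER_CUBIC)
old=cv2.imread("pics/side0.png")[100:270,180:340]
b=cv2.resize(old,None,fx=2,fy=2,interpolation=cv2.INTER_CUBIC)
b=cv2.copyMakeBorder(b,0,a.shape[0]-b.shape[0],0,0,cv2.BORDER_CONSTANT)
cv2.imwrite("pics/s4.png",np.hstack([a,b])); cv2.imwrite("pics/t4.png",cv2.resize(t[110:260,90:350,::-1],None,fx=3,fy=3))
E
```

```text
t 12.25 tcp [ 0.473  -0.2057  0.2708] xyaw 118.59387491503709 z [ 0.0009 -0.     -1.    ] F [ 0.1284 -0.1262  0.3701] gap -0.000208335628325491 q [-0.5663  0.1898 -0.0394  1.3408  0.0004  0.5055]
```

View pics/s4.png

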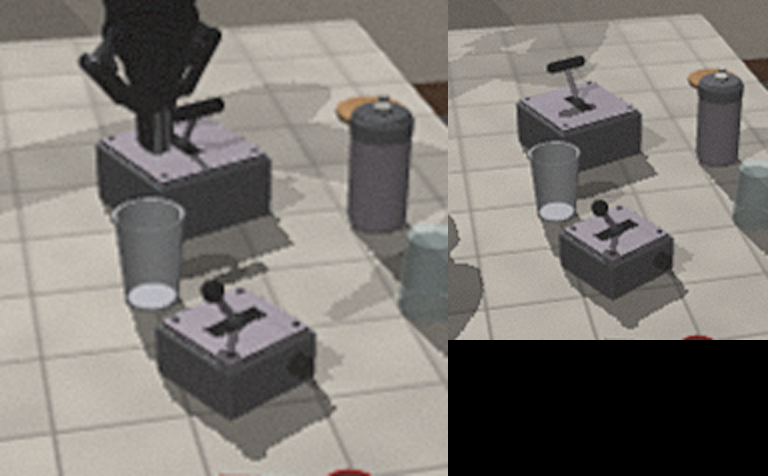

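View pics/t4.png

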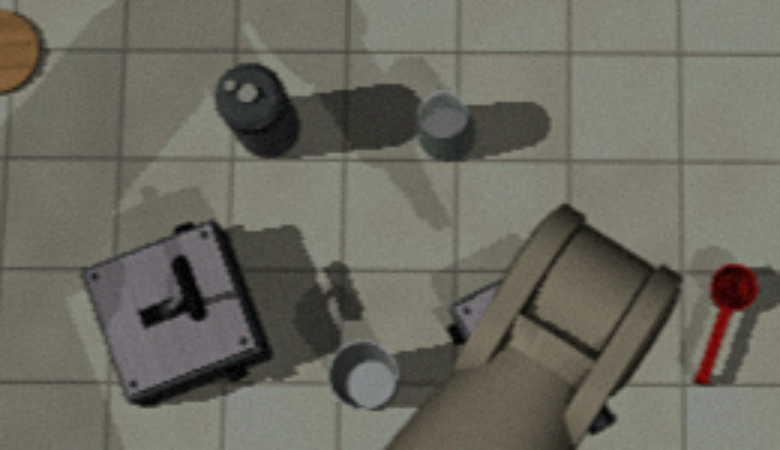

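The final views show the ball lever back on its start side (side crop (213,291)) and the T-bar on the mains side (top crop (190,288)). Everything is in its original place and the gripper is clear at z = 0.27, so I'm handing in.

```bash
python3 -c "
from workcell import env
print(env.hand_in())"
```

```text
the job is handed in; nothing more can be done
None
```

The kitchen is changed over to mains and the job is handed in. It took about 12.3 s of the 61 s allowed.

With closed fingertips, I pushed the levers in this order:
1. **Isolator off:** I pushed the ball-ended lever over until it snapped to its other side.
2. **Changeover to mains:** I pushed the T-handled lever over until it snapped to its other side.
3. **Isolator on:** I pushed the ball-ended lever back until it snapped to where it began.

**Checks:** A side-camera picture after each push showed the lever on the side it should be. In the last pictures neither box, the cups, the tumbler nor the scoop had visibly moved. The arm partly hid the isolator box from above, so for that box I relied on the side view. I left the red look-alike alone.

The highest wrist-force reading between moves was about 2 N; I had no readings during the moves. The arm finished raised and clear (TCP z = 0.27 m), and no check failed or disagreed.

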